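# Feed the roller mixer from the jar rack

### The arm

A 6-joint arm with a two-finger parallel gripper is mounted at the origin on the work surface. World frame = base frame: x ahead of the robot, y to its left, z up, the work surface at z = 0. Lengths are in m, angles in rad, forces in N, time in s.
With the tool pointing down it reaches from about 0.3 to 0.875 m from the base axis. Payload 6.4 kg.
Tool frame: the origin (TCP) lies at the centre of the arm's flange, where the gripper is bolted on; the fingertips stand 173 mm ahead of it and the grasp point (between the pads) lies 155 mm ahead of it; z points along the fingers, x is the direction in which the jaws open and shut, and the axes are right-handed (so a half turn about z gives the same grasp; the last joint's range is limited). The gripper opens to 85 mm and grips with 20 to 120 N. Pads are 22 mm wide; open, the fingers measure 114 mm over their backs; the gripper's body (76 mm by 85 mm) begins 54 mm behind the grasp point. The pads swing forward as they close: fully open they stand 13 mm farther back than shut.
Start: joints at [0.922, 0.181, 1.607, -0, 1.354, -0.206], TCP at [0.246, 0.52, 0.405] pointing down, gripper open.
Joint ranges: [-2.99, 2.99], [-0.89, 2.07], [0.3, 2.58], [-1.14, 4.28], [0, 2.63], [-3.12, 3.12]. Speed limits (rad/s): [2.57, 2.57, 3.01, 3.14, 3.14, 3.14].

### API

Orientations are given as a unit quaternion [w, x, y, z].
In Python, from bench import ctrl gives the robot as it stands. The module is installed in compiled form; this text tells all that it offers.
- The arm moves only by the tool move_arm, never from a script. Its argument "moves" is a list of rows, each an object of numbers: "gripper": the opening in per cent of the stroke, from 0 (shut) to 100 (fully open); "x", "y", "z": the shift along the tool's x, y, z in cm; "roll": the turn about the tool's z in degrees. In form: [{"gripper": .., "x": .., "y": .., "z": .., "roll": ..}, ...]. A call has 1 to 5 rows; each row shifts and turns the commanded pose from where the row before left it, along the tool's axes as they then stand; what a row does not reach is not made up. A row lasts 1/8 s, in which the tool goes at most 62.5 mm and 10.7 degrees, less where a joint would pass 70% of its speed; a pose out of reach is approached as far as the arm can. A call is refused whole if a number of a shift passes 6.25 or a number of a turn 10.7, either way. A call with a gripper value outside its range is refused whole. The fingers move at their own pace and stop on an object; the grip force is fixed at half the most. Time passes only in rows, so rows that do not move let the fingers close. It gives the time, the measured TCP pose, the force and the opening at its end, in the units of the state.
- ctrl.get_obs(): the state, without advancing time (a new reading comes with each control period).
- ctrl.camera(name): name is "scene" or "top" or "wrist"; returns a dict with "img" (400x640x3 uint8, red, green, blue), "fx", "fy", "cx", "cy" (pixels), "world_from_camera" (4x4, takes a point from camera to world coordinates); the wrist camera has in their place "tool_from_camera" (4x4, takes a point from camera to tool coordinates, whose origin is the TCP and whose axes are the tool frame's). Camera axes: x right, y up, looking along -z (the intrinsics and any distortion apply to the point x, -y, -z); pixel columns grow to the right and rows downward; lengths in m; the calibration is good to about 2 mm. A picture is of the moment at which its call begins: read the wrist's pose just before it. There is no depth.
- ctrl.hand_in(): hands the job in, once; it reports no verdict.
The state is a dict: "time_s": time; "q": joint angles; "dq": joint speeds; "joint_efforts": joint torques, N m; "eef_pos": TCP position; "eef_rot": TCP orientation; "wrist_force": force on the tool from outside, world axes, zero at the start; "torque": the same for the moment, N m; "opening": opening from 0.0 (shut) to 1.0 (fully open).
Only numpy, scipy, OpenCV 4.12 (cv2) and the standard library are available. Lean on these libraries where they do the work, as an engineer would, in place of code of your own. Each camera call takes 0.05 s, during which the arm holds its last target. There are 200 camera calls.

### The job

Take the front jar from the sloped rack of blue-capped jars, so that the jar behind it rolls down to the front stop and stays there, and lay it gently on its side on the pair of black rollers of the roller mixer, lying along the rollers. Do not drop it onto the rollers.

Things in the scene. Friction and masses are not known exactly. Their poses are not given: they have to be found in the camera images.
- blue_jar0_mid (a point): Centre of the front jar in the blue rack, the one to take: white screw jar lying across the lane, a plain cylinder 52 mm in diameter and 56 mm long with flat ends; own y axis = the jar's axis (16 mm wide blue cap at +y). About 0.1 kg. Grip from above across the flat ends (56 mm), which stand free from 10 mm above the lane floor up; the next jar touches its round side.
- blue_jar1_mid (a point): Centre of the second jar in the blue rack, like the first and lying against it, 52 mm behind it up the lane. It rolls down by itself to the front stop when the front jar is lifted out. A third blue jar lies behind it.
- blue_rack: Fixed rack: sloped aluminium chute (12 degrees), 68 x 250 mm, blue front stop. Origin on the bench 85 mm below the resting centre of a front jar; x back along the lane (uphill), y across it along the jars' axes, z up. Lane floor 26 mm below the jar's centre; above it the stop stands 30 mm, the end guides 10 mm. A like rack with orange stop and orange-capped jars stands elsewhere.
- mixer: Fixed roller mixer, off (rollers do not turn): low white box 120 x 200 mm, two parallel black rollers on top. Origin on the bench under its centre; y along the rollers, x across, z up. Rollers 24 mm thick, axes 50 mm up at x = -22 and +22 mm, 174 mm free length between end plates 64 mm high. A jar in the groove between them has its centre at x = 0, 81 mm above the origin.
Things that resemble listed ones, but are neither listed nor needed, are in the scene too. What is shaped like the mixer but green is not meant.

How it is judged:
By the outcome, as a careful person would: the job done as asked, in the order asked, and still so for the second after the job is handed in, with the robot touching nothing.
It also fails if it takes over 40 s, if anything falls off the work surface, if the arm or the gripper's body presses on something with over 40 N, if the wrist force passes 120 N, or if a joint passes its speed limit or range.

## Working session

There is one attempt and no reset: what is moved stays moved. The work goes in short steps, Python scripts to look and compute and a tool call to move; the robot and the scene stay as the last step left them, time stands still between calls to the robot, and variables do not carry over. Pictures are saved under pics/ and viewed, about 8 in all and at most 12, crops included, and the job is handed in when it is done.

Besides the shell and the picture viewer there is one more tool, called after "Emit:" as name([rows], argument=value, ...), one row to a line, values as JSON. move_arm: Moves the arm, as the interface text tells. Its arguments: {"type":"object","properties":{"moves":{"type":"array","items":{"type":"object","properties":{"gripper":{"type":"number"},"x":{"type":"number"},"y":{"type":"number"},"z":{"type":"number"},"roll":{"type":"number"}}}}},"required":["moves"]}

```bash
mkdir -p pics
cat > h.py <<'E'
import numpy as np, cv2
from bench import ctrl
from scipy.spatial.transform import Rotation as R
def snap(name,fn):
    o=ctrl.get_obs(); c=ctrl.camera(name)
    cv2.imwrite('pics/'+fn,c['img'][:,:,::-1])
    if name=='wrist':
        q=o['eef_rot']; T=np.eye(4); T[:3,:3]=R.from_quat([q[1],q[2],q[3],q[0]]).as_matrix(); T[:3,3]=o['eef_pos']
        M=T@np.array(c['tool_from_camera'])
    else: M=np.array(c['world_from_camera'])
    np.savez('pics/'+fn+'.npz',M=M,k=[c['fx'],c['fy'],c['cx'],c['cy']],**({'d':c['dist']} if 'dist' in c else {}))
    return c,o
def px2w(fn,u,v,z):
    d=np.load('pics/'+fn+'.npz'); fx,fy,cx,cy=d['k']; M=d['M']
    r=M[:3,:3]@np.array([(u-cx)/fx,-(v-cy)/fy,-1]); p=M[:3,3]
    return p+r*(z-p[2])/r[2]
def w2px(fn,P):
    d=np.load('pics/'+fn+'.npz'); fx,fy,cx,cy=d['k']; M=d['M']
    p=M[:3,:3].T@(np.array(P)-M[:3,3]); return np.array([cx-fx*p[0]/p[2],cy+fy*p[1]/p[2]])
E
python3 - <<'E'
from h import *
for n in ['top','scene']:
    c,o=snap(n,n+'1.png'); print(n,[k for k in c], c['fx'],np.round(c['world_from_camera'],3).tolist())
print(o)
E
```

```text
top ['img', 'fx', 'fy', 'cx', 'cy', 'world_from_camera'] 404.50561181796996 [[-0.018, 0.998, -0.066, 0.4], [-1.0, -0.018, -0.012, -0.036], [-0.013, 0.066, 0.998, 0.978], [0.0, 0.0, 0.0, 1.0]]
scene ['img', 'fx', 'fy', 'cx', 'cy', 'world_from_camera'] 511.72138831733895 [[0.596, -0.552, 0.584, 1.027], [0.803, 0.421, -0.422, -0.453], [-0.013, 0.72, 0.694, 0.8], [0.0, 0.0, 0.0, 1.0]]
{'time_s': 0.05, 'q': array([ 9.21710408e-01,  1.81554369e-01,  1.60799717e+00, -2.60260917e-05,
        1.35375971e+00, -2.06309628e-01]), 'dq': array([-0.00032976, -0.000566  ,  0.00026434, -0.00157853,  0.00162061,
        0.00035712]), 'joint_efforts': array([ 4.34380399e-04, -4.46249413e+01, -3.52578235e+01, -3.06865541e-04,
        4.24642363e-03,  3.34155436e-05]), 'eef_pos': array([0.24620003, 0.51935458, 0.40378162]), 'eef_rot': array([ 3.12759522e-04,  8.45116423e-01,  5.34581606e-01, -8.00459850e-04]), 'wrist_force': array([ 1.44881042,  0.38966174, -0.06281156]), 'torque': array([-0.03895771,  0.03650631, -0.01828965]), 'opening': 0.9987217901808184}
```

View pics/top1.png

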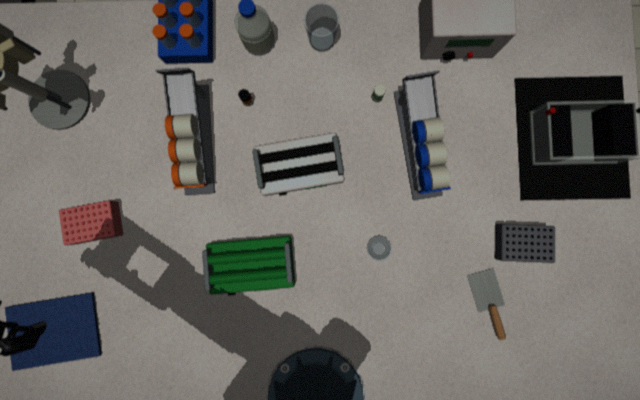

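View pics/scene1.png

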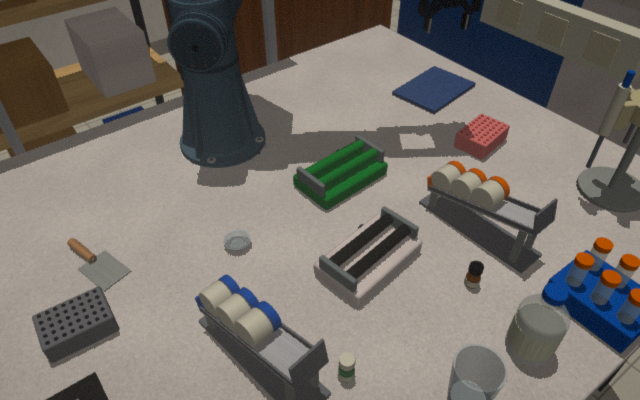

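The top view shows the front blue jar at about (434,178), with the lane running up the image to (420,75). The white mixer is centred near (299,164), its rollers tilted slightly from image-horizontal, and the green decoy is at (249,264).

```bash
python3 - <<'E'
from h import *
f='top1.png'
for n,u,v,z in [('jar0',434,178,.09),('jar1',431.5,154,.10),('jar2',428.5,130,.112),('mixL',257,167,.064),('mixR',341,154,.064),('rollUpL',262,157,.062),('rollUpR',334,144,.062),('rollLoL',262,180,.062),('rollLoR',334,168,.062)]:
    p=px2w(f,u,v,z);print(n,p.round(3),round(float(np.hypot(p[0],p[1])),3))
o=ctrl.get_obs();q=o['eef_rot'];print(R.from_quat([q[1],q[2],q[3],q[0]]).as_matrix().round(3))
E
python3 -c "
import cv2
a=cv2.imread('pics/top1.png')
cv2.imwrite('pics/crop1.png',cv2.resize(a[60:210,240:460],None,fx=3.6,fy=3.6,interpolation=cv2.INTER_CUBIC))"
```

```text
jar0 [ 0.498 -0.274  0.09 ] 0.569
jar1 [ 0.55  -0.268  0.1  ] 0.612
jar2 [ 0.6   -0.26   0.112] 0.654
mixL [0.534 0.12  0.064] 0.547
mixR [ 0.56  -0.072  0.064] 0.565
rollUpL [0.557 0.109 0.062] 0.568
rollUpR [ 0.584 -0.056  0.062] 0.587
rollLoL [0.504 0.109 0.062] 0.516
rollLoR [ 0.529 -0.055  0.062] 0.531
[[ 0.428  0.904 -0.001]
 [ 0.904 -0.428 -0.001]
 [-0.002 -0.    -1.   ]]
```

View pics/crop1.png

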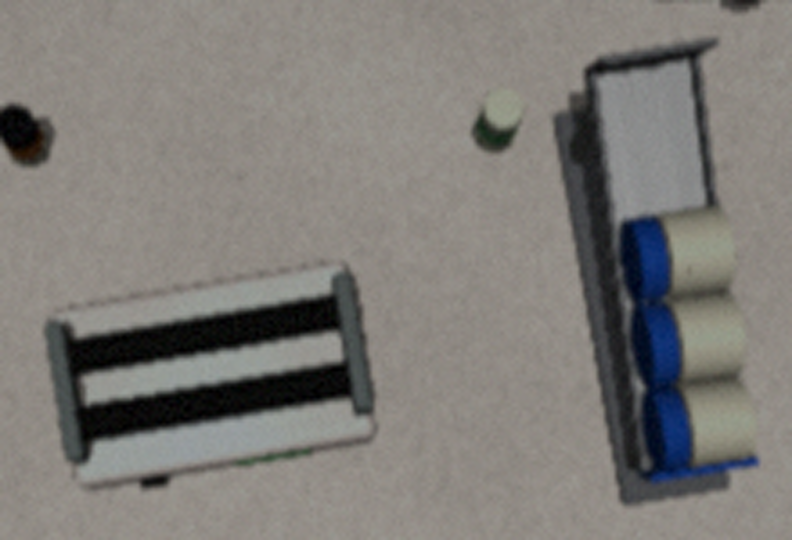

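The crop confirms both things: the jars lie with their caps toward +y and the stop end nearest the robot. I'll turn the tool, then travel to above the rack.

Emit:
move_arm([
  {"roll":-8.3,"gripper":100},
  {"roll":-8.3},
  {"roll":-8.3},
  {"roll":-8.3},
  {"x":-4,"y":0.7},
])

```text
validation failed for argument at $.mo...
```

Emit:
move_arm([
  {"x":-5.5,"y":0.95},
  {"x":-5.5,"y":0.95},
  {"x":-5.5,"y":0.95},
  {"x":-5.5,"y":0.95},
  {"x":-5.5,"y":0.95},
])

```text
validation failed for argument at $.mo...
```

Emit:
move_arm([
  {"x":-5.5,"y":0.95},
  {"x":-5.5,"y":0.95},
  {"x":-5.5,"y":0.95},
  {"x":-5.5,"y":0.95},
  {"x":-5.5,"y":0.95},
])

```text
validation failed for argument at $.mo...
```

Emit:
move_arm([
  {"x":-5.5,"y":0.95},
  {"x":-5.5,"y":0.95},
  {"x":-5.5,"y":0.95},
  {"x":-4,"y":0.7},
  {"x":0},
])

```text
validation failed for argument at $.mo...
```

Run:
```python
from h import *
c,o=snap('wrist','w1.png'); d=np.load('pics/w1.png.npz'); print(o['time_s'],o['eef_pos'],d['k'],d['M'].round(3),np.array(c['tool_from_camera']).round(3))
q=o['eef_rot'];print(R.from_quat([q[1],q[2],q[3],q[0]]).as_matrix().round(3))
```

```text
0.1 [0.24619791 0.51937188 0.40387574] [319.35974324 319.35974324 312.27486071 195.87924539] [[ 0.428 -0.856 -0.289  0.173]
 [ 0.904  0.405  0.139  0.555]
 [-0.002 -0.321  0.947  0.373]
 [ 0.     0.     0.     1.   ]] [[ 1.    -0.     0.     0.   ]
 [-0.    -0.947 -0.321 -0.081]
 [ 0.     0.321 -0.947  0.031]
 [ 0.     0.     0.     1.   ]]
[[ 0.428  0.904 -0.001]
 [ 0.904 -0.428 -0.001]
 [-0.002 -0.    -1.   ]]
```

View pics/w1.png

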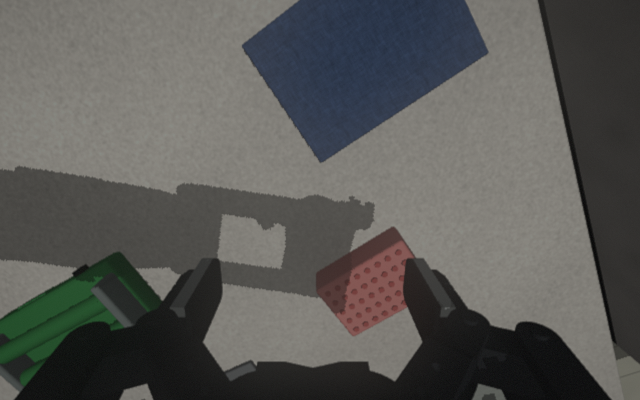

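All five fields are evidently required in each row, so the arm has not moved yet. The wrist picture shows the start area, with the fingers at the bottom of the frame.

Emit:
move_arm([
  {"gripper":100,"x":0,"y":0,"z":0,"roll":-8.3},
  {"gripper":100,"x":0,"y":0,"z":0,"roll":-8.3},
  {"gripper":100,"x":0,"y":0,"z":0,"roll":-8.3},
  {"gripper":100,"x":0,"y":0,"z":0,"roll":-8.3},
  {"gripper":100,"x":-4,"y":0.7,"z":0,"roll":0},
])

```text
time_s: 0.78
eef_pos: [0.2583, 0.4815, 0.4043]
eef_rot: [-0.0, 0.656, 0.755, -0.0]
wrist_force: [1.0, 0.9, -0.1]
opening: 1.005
```

Emit:
move_arm([
  {"gripper":100,"x":-5.5,"y":0.95,"z":0,"roll":0},
  {"gripper":100,"x":-5.5,"y":0.95,"z":0,"roll":0},
  {"gripper":100,"x":-5.5,"y":0.95,"z":0,"roll":0},
  {"gripper":100,"x":-5.5,"y":0.95,"z":0,"roll":0},
  {"gripper":100,"x":-5.5,"y":0.95,"z":0,"roll":0},
])

```text
time_s: 1.4
eef_pos: [0.3433, 0.2133, 0.4047]
eef_rot: [0.0, 0.657, 0.754, 0.0]
wrist_force: [0.6, -0.4, 0.6]
opening: 0.998
```

Emit:
move_arm([
  {"gripper":100,"x":-5.5,"y":0.95,"z":0,"roll":0},
  {"gripper":100,"x":-5.5,"y":0.95,"z":0,"roll":0},
  {"gripper":100,"x":-5.5,"y":0.95,"z":0,"roll":0},
  {"gripper":100,"x":-5.5,"y":0.95,"z":0,"roll":0},
  {"gripper":100,"x":-5.5,"y":0.95,"z":0,"roll":0},
])

```text
time_s: 2.02
eef_pos: [0.4279, -0.0529, 0.4048]
eef_rot: [0.0, 0.657, 0.754, 0.0]
wrist_force: [0.4, 0.1, -0.2]
opening: 1.002
```

Emit:
move_arm([
  {"gripper":100,"x":-5.5,"y":0.95,"z":0,"roll":0},
  {"gripper":100,"x":-5.5,"y":0.95,"z":0,"roll":0},
  {"gripper":100,"x":-5.5,"y":0.95,"z":0,"roll":0},
  {"gripper":100,"x":-4,"y":0.7,"z":0,"roll":0},
  {"gripper":100,"x":0,"y":0,"z":0,"roll":0},
])

```text
time_s: 2.65
eef_pos: [0.491, -0.2518, 0.404]
eef_rot: [-0.0, 0.658, 0.753, -0.0]
wrist_force: [-0.6, 0.5, 0.7]
opening: 1.001
```

Run:
```python
from h import *
c,o=snap('wrist','w2.png'); print(o['time_s'],o['eef_pos'])
q=o['eef_rot'];print(R.from_quat([q[1],q[2],q[3],q[0]]).as_matrix().round(3))
```

```text
2.65 [ 0.49098755 -0.25184087  0.4039963 ]
[[-0.133  0.991 -0.001]
 [ 0.991  0.133  0.   ]
 [ 0.    -0.001 -1.   ]]
```

View pics/w2.png

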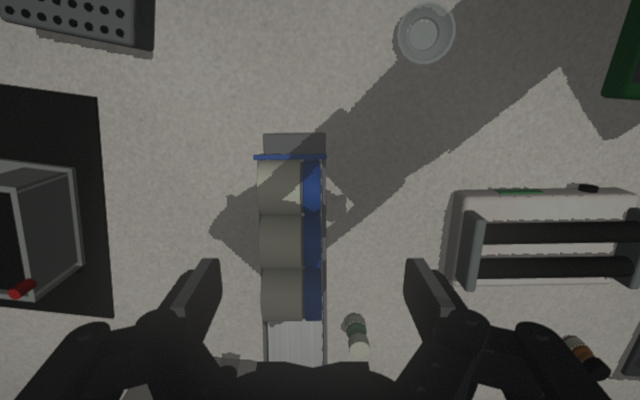

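The wrist view shows the front jar at u 257–322, v 160–214, with the blue stop above it at v 157. The contact with jar 1 is at v 214 and jar 1 meets jar 2 at v 267. The mixer rollers are at right, v 233 and 267.

Run:
```python
from h import *
f='w2.png'
for n,u,v,z in [('Ltop',257.5,190,.111),('Rtop',321,190,.111),('c01',290,214.5,.093),('c12',290,267.5,.104),('L1',260,240,.122),('R1',322,240,.122),('seam0',301,190,.111),('seam2',301.5,290,.13),('stopL',254,157,.088),('stopR',326,157,.088)]:
    print(n,px2w(f,u,v,z).round(4))
for x,y,yaw in [(.498,-.274,7.7)]:
    e=np.array([np.cos(np.radians(yaw)),np.sin(np.radians(yaw)),0])
    for k in range(3): print(w2px(f,np.array([x,y,.085])+.052*k*(e*np.cos(.2094)+[0,0,np.sin(.2094)])))
a=cv2.imread('pics/w2.png')
cv2.imwrite('pics/c2.png',cv2.resize(a[120:340,220:380],None,fx=2.7,fy=2.7,interpolation=cv2.INTER_CUBIC))
```

```text
Ltop [ 0.4994 -0.2987  0.111 ]
Rtop [ 0.4921 -0.2445  0.111 ]
c01 [ 0.5256 -0.2688  0.093 ]
c12 [ 0.5758 -0.2625  0.104 ]
L1 [ 0.541  -0.2914  0.122 ]
R1 [ 0.5338 -0.2379  0.122 ]
seam0 [ 0.4944 -0.2615  0.111 ]
seam2 [ 0.5813 -0.2498  0.13  ]
stopL [ 0.4763 -0.3074  0.088 ]
stopR [ 0.4676 -0.2428  0.088 ]
[288.30312586 183.56140565]
[288.82279043 237.6363752 ]
[289.32233993 289.61822214]
```

View pics/c2.png

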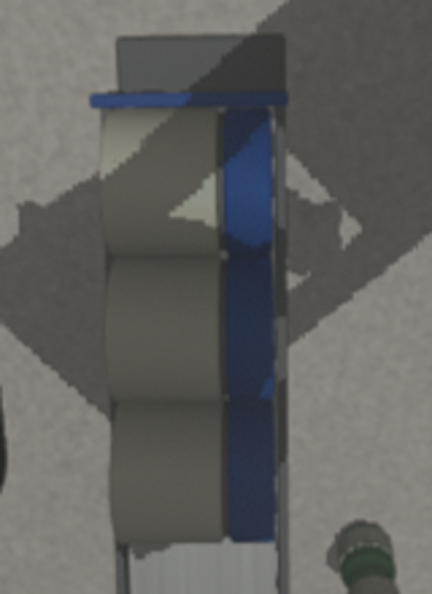

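Jar 0's centre comes out at about (0.5005, -0.272), with lane yaw about 7.6°. The tangent spacing of 50.6 mm agrees with the expected 50.9. I'll go down to TCP z of about 0.246.

Emit:
move_arm([
  {"gripper":100,"x":-2.1,"y":0.7,"z":0,"roll":0},
  {"gripper":100,"x":0,"y":0,"z":4,"roll":0},
  {"gripper":100,"x":0,"y":0,"z":4,"roll":0},
  {"gripper":100,"x":0,"y":0,"z":2,"roll":0},
  {"gripper":100,"x":0,"y":0,"z":0,"roll":0},
])

```text
time_s: 3.32
eef_pos: [0.5, -0.2673, 0.3029]
eef_rot: [-0.002, 0.657, 0.754, 0.0]
wrist_force: [-0.6, 0.6, -0.3]
opening: 1.0
```

Run:
```python
from h import *
c,o=snap('wrist','w3.png'); print(o['time_s'],o['eef_pos'])
```

```text
3.325 [ 0.49995469 -0.26733016  0.30290409]
```

View pics/w3.png

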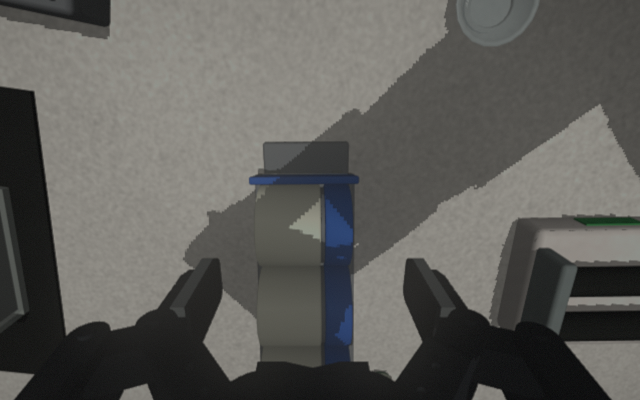

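The closer view shows the front jar at u 255–354, with the stop at v 180 and the contact with jar 1 at v 265. The fingers stand either side, about 7 px off centre.

Run:
```python
from h import *
f='w3.png'
L,Rr,c=[px2w(f,*a) for a in [(255,225,.108),(354,225,.111),(290,264.5,.0945)]]
print(L,Rr,np.linalg.norm(L-Rr),c)
o=ctrl.get_obs();q=o['eef_rot'];T=R.from_quat([q[1],q[2],q[3],q[0]]).as_matrix()
for p in (L,Rr,c): print((T.T@(p-o['eef_pos'])).round(4))
```

```text
[ 0.49541492 -0.30001321  0.108     ] [ 0.48662633 -0.24572027  0.111     ] 0.05508142321529039 [ 0.52579142 -0.27762905  0.0945    ]
[-0.0313 -0.0093  0.1965]
[ 0.0237 -0.0105  0.1936]
[-0.0133  0.0239  0.21  ]
```

Emit:
move_arm([
  {"gripper":100,"x":-0.4,"y":0,"z":0,"roll":0},
  {"gripper":100,"x":0,"y":0,"z":2,"roll":0},
  {"gripper":100,"x":0,"y":0,"z":2,"roll":0},
  {"gripper":100,"x":0,"y":0,"z":1.7,"roll":0},
  {"gripper":100,"x":0,"y":0,"z":0,"roll":0},
])

```text
time_s: 4.0
eef_pos: [0.5009, -0.2729, 0.2469]
eef_rot: [-0.001, 0.657, 0.754, -0.0]
wrist_force: [-0.4, 0.5, 0.8]
opening: 1.001
```

Emit:
move_arm([
  {"gripper":45,"x":0,"y":0,"z":0,"roll":0},
  {"gripper":45,"x":0,"y":0,"z":0,"roll":0},
  {"gripper":45,"x":0,"y":0,"z":0,"roll":0},
  {"gripper":45,"x":0,"y":0,"z":0,"roll":0},
  {"gripper":45,"x":0,"y":0,"z":0,"roll":0},
])

```text
time_s: 4.62
eef_pos: [0.5016, -0.2731, 0.249]
eef_rot: [0.001, 0.657, 0.754, 0.0]
wrist_force: [-1.1, 1.2, 5.2]
opening: 0.648
```

The gripper has closed on the 56 mm jar (opening 0.648, about 55 mm). Now I'll lift it.

Emit:
move_arm([
  {"gripper":30,"x":0,"y":0,"z":0,"roll":0},
  {"gripper":30,"x":0,"y":-0.1,"z":-1,"roll":0},
  {"gripper":30,"x":0,"y":-0.2,"z":-1.5,"roll":0},
  {"gripper":30,"x":0,"y":-0.1,"z":-2,"roll":0},
  {"gripper":30,"x":0,"y":0,"z":-2,"roll":0},
])

```text
time_s: 5.25
eef_pos: [0.4971, -0.2738, 0.3143]
eef_rot: [0.0, 0.657, 0.754, -0.0]
wrist_force: [0.4, 0.7, -0.7]
opening: 0.645
```

Emit:
move_arm([
  {"gripper":30,"x":0,"y":0,"z":-3,"roll":0},
  {"gripper":30,"x":0,"y":0,"z":-3,"roll":0},
  {"gripper":30,"x":0,"y":0,"z":0,"roll":0},
  {"gripper":30,"x":0,"y":0,"z":0,"roll":0},
  {"gripper":30,"x":0,"y":0,"z":0,"roll":0},
])

```text
time_s: 5.88
eef_pos: [0.4968, -0.2734, 0.3712]
eef_rot: [-0.001, 0.657, 0.754, -0.0]
wrist_force: [-0.5, -0.4, -1.0]
opening: 0.647
```

Run:
```python
from h import *
c,o=snap('wrist','w4.png'); print(o['time_s'],o['eef_pos'],o['opening'])
```

```text
5.875 [ 0.49680872 -0.27335591  0.371208  ] 0.6470677038504092
```

View pics/w4.png

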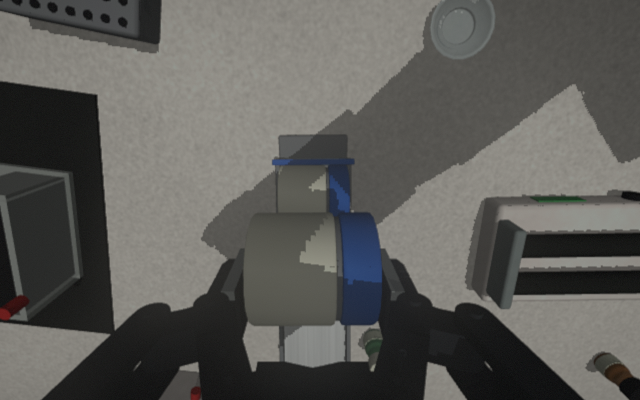

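Jar 1 has rolled down to the stop (about (313,188)). The held jar sits level at u 245–381, v 213–324, with its centre about 165 mm ahead of the TCP. Next I'll move behind the mixer, so the rollers show above the jar in the wrist image.

Emit:
move_arm([
  {"gripper":30,"x":3,"y":2,"z":-1.5,"roll":0},
  {"gripper":30,"x":4.5,"y":3.2,"z":-1.5,"roll":0},
  {"gripper":30,"x":4.5,"y":3.2,"z":0,"roll":0},
  {"gripper":30,"x":4.5,"y":3.2,"z":0,"roll":0},
  {"gripper":30,"x":4.5,"y":3.2,"z":0,"roll":0},
])

```text
time_s: 6.55
eef_pos: [0.6158, -0.0438, 0.4017]
eef_rot: [-0.001, 0.657, 0.754, -0.0]
wrist_force: [1.0, -0.4, -1.4]
opening: 0.643
```

Emit:
move_arm([
  {"gripper":30,"x":4,"y":3,"z":0,"roll":0},
  {"gripper":30,"x":2.5,"y":1.5,"z":0,"roll":0},
  {"gripper":30,"x":0,"y":0,"z":0,"roll":-1.6},
  {"gripper":30,"x":0,"y":0,"z":0,"roll":0},
  {"gripper":30,"x":0,"y":0,"z":0,"roll":0},
])

```text
time_s: 7.18
eef_pos: [0.6507, 0.0239, 0.4024]
eef_rot: [-0.0, 0.647, 0.762, -0.0]
wrist_force: [-0.2, 0.2, -1.4]
opening: 0.646
```

Run:
```python
from h import *
c,o=snap('wrist','w5.png'); print(o['time_s'],o['eef_pos'],o['opening'])
q=o['eef_rot'];print(R.from_quat([q[1],q[2],q[3],q[0]]).as_matrix().round(3))
```

```text
7.175 [0.65073105 0.02389813 0.40242221] 0.6455735194582746
[[-0.162  0.987 -0.001]
 [ 0.987  0.162 -0.   ]
 [-0.    -0.001 -1.   ]]
```

View pics/w5.png

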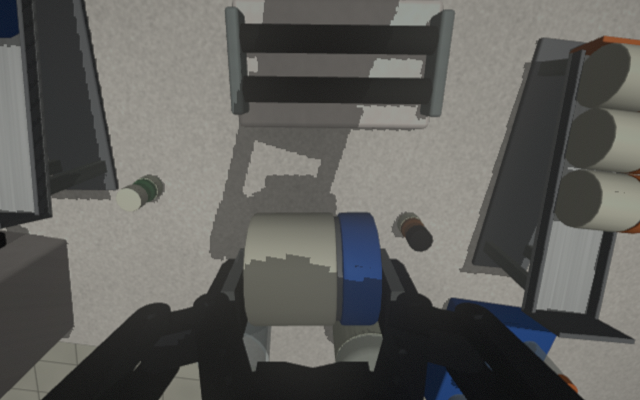

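The rollers show at v 26–54 and v 77–102 (nearly horizontal), with free length u 245–427. The held jar has not moved in the gripper.

Run:
```python
from h import *
f='w5.png'; d=np.load('pics/w5.png.npz'); k=d['k']
o=ctrl.get_obs();q=o['eef_rot'];T=R.from_quat([q[1],q[2],q[3],q[0]]).as_matrix()
mid=lambda a,b: k[3]+k[1]*np.tan((np.arctan((a-k[3])/k[1])+np.arctan((b-k[3])/k[1]))/2)
P=[]
for n,u,a,b in [('upL',247,25.5,52.5),('upR',425,26.5,54.5),('loL',247,76,101.5),('loR',425,78,103)]:
    p=px2w(f,u,mid(a,b),.05); P.append(p); print(n,p.round(4),(T.T@(p-o['eef_pos'])).round(4))
P=np.array(P); c=P.mean(0); v=P[1]+P[3]-P[0]-P[2]; print('centre',c,'spacing',np.linalg.norm((P[2]+P[3]-P[0]-P[1])/2),'len',np.linalg.norm(P[1]-P[0]),'heading',np.degrees(np.arctan2(v[1],v[0])))
print('delta tool',(T.T@(c-o['eef_pos'])).round(4))
```

```text
upL [ 0.5388 -0.0553  0.05  ] [-0.06   -0.1232  0.3526]
upR [0.5137 0.1052 0.05  ] [ 0.1024 -0.1219  0.3526]
loL [ 0.5817 -0.0512  0.05  ] [-0.0628 -0.0802  0.3526]
loR [0.5556 0.117  0.05  ] [ 0.1073 -0.0787  0.3526]
centre [0.54745425 0.02892276 0.05      ] spacing 0.04313479913908074 len 0.16247290043864923 heading 98.84603646383616
delta tool [ 0.0217 -0.101   0.3526]
```

Emit:
move_arm([
  {"gripper":30,"x":1.2,"y":-5,"z":0,"roll":0.5},
  {"gripper":30,"x":1,"y":-5.2,"z":0,"roll":0},
  {"gripper":30,"x":0,"y":0,"z":4,"roll":0},
  {"gripper":30,"x":0,"y":0,"z":4,"roll":0},
  {"gripper":30,"x":0,"y":0,"z":3,"roll":0},
])

```text
time_s: 7.85
eef_pos: [0.5461, 0.0297, 0.2916]
eef_rot: [-0.0, 0.651, 0.759, -0.0]
wrist_force: [-0.1, 0.7, -1.1]
opening: 0.648
```

Emit:
move_arm([
  {"gripper":30,"x":0,"y":0,"z":0,"roll":0},
  {"gripper":30,"x":0,"y":0,"z":0,"roll":0},
])

```text
time_s: 8.1
eef_pos: [0.5474, 0.03, 0.2941]
eef_rot: [0.001, 0.65, 0.76, 0.0]
wrist_force: [0.2, 0.0, -1.2]
opening: 0.65
```

Run:
```python
from h import *
o=ctrl.get_obs();q=o['eef_rot'];T=R.from_quat([q[1],q[2],q[3],q[0]]).as_matrix()
print((T.T@(np.array([.54745,.0289,.05])-o['eef_pos'])).round(4),T[:,0].round(4))
c,o=snap('wrist','w6.png'); c,o=snap('scene','s6.png')
a=cv2.imread('pics/s6.png'); cv2.imwrite('pics/s6c.png',cv2.resize(a[130:370,180:480],None,fx=2.4,fy=2.4,interpolation=cv2.INTER_CUBIC))
```

```text
[-0.0009 -0.0005  0.2441] [-1.545e-01  9.880e-01 -6.000e-04]
```

View pics/s6c.png

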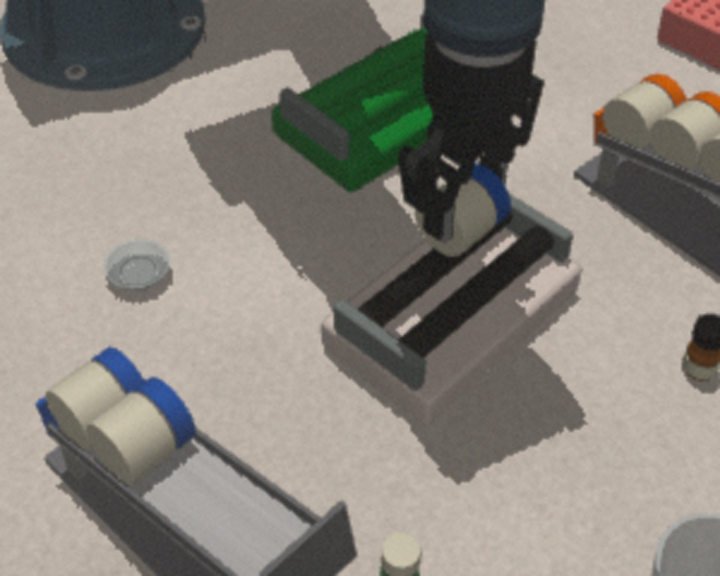

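The jar hovers over the mixer, aligned with the rollers. In the crop, the two remaining blue jars lie at the stop end of the rack, around (110,400). I'll descend gently now.

Emit:
move_arm([
  {"gripper":30,"x":0,"y":-0.1,"z":2,"roll":0},
  {"gripper":30,"x":0,"y":0,"z":1.4,"roll":0},
  {"gripper":30,"x":0,"y":0,"z":0.4,"roll":0},
  {"gripper":30,"x":0,"y":0,"z":0.3,"roll":0},
  {"gripper":30,"x":0,"y":0,"z":0,"roll":0},
])

```text
time_s: 8.82
eef_pos: [0.546, 0.0304, 0.252]
eef_rot: [0.0, 0.65, 0.76, 0.0]
wrist_force: [0.3, 0.5, -1.8]
opening: 0.648
```

Emit:
move_arm([
  {"gripper":30,"x":0,"y":0,"z":0.2,"roll":0},
  {"gripper":30,"x":0,"y":0,"z":0.2,"roll":0},
  {"gripper":30,"x":0,"y":0,"z":0,"roll":0},
])

```text
time_s: 9.2
eef_pos: [0.5457, 0.0304, 0.2475]
eef_rot: [-0.0, 0.65, 0.76, -0.0]
wrist_force: [0.7, -1.0, -1.2]
opening: 0.649
```

No contact yet, so I'll continue in 1 mm steps.

Emit:
move_arm([
  {"gripper":30,"x":0,"y":0,"z":0.1,"roll":0},
  {"gripper":30,"x":0,"y":0,"z":0.1,"roll":0},
  {"gripper":30,"x":0,"y":0,"z":0,"roll":0},
])

```text
time_s: 9.57
eef_pos: [0.546, 0.0304, 0.2459]
eef_rot: [0.0, 0.65, 0.76, 0.0]
wrist_force: [0.8, 0.2, -0.8]
opening: 0.647
```

Emit:
move_arm([
  {"gripper":30,"x":0,"y":0,"z":0.1,"roll":0},
  {"gripper":30,"x":0,"y":0,"z":0,"roll":0},
])

```text
time_s: 9.82
eef_pos: [0.5464, 0.0304, 0.2455]
eef_rot: [0.001, 0.65, 0.76, 0.001]
wrist_force: [1.2, 0.7, 4.3]
opening: 0.65
```

Contact is confirmed: Fz rose by about 5 N at z 0.2455, where I predicted it. I'll open slowly in place and then withdraw straight up.

Emit:
move_arm([
  {"gripper":68,"x":0,"y":0,"z":0,"roll":0},
  {"gripper":75,"x":0,"y":0,"z":0,"roll":0},
  {"gripper":100,"x":0,"y":0,"z":0,"roll":0},
  {"gripper":100,"x":0,"y":0,"z":0,"roll":0},
  {"gripper":100,"x":0,"y":0,"z":0,"roll":0},
])

```text
time_s: 10.45
eef_pos: [0.5457, 0.0304, 0.2446]
eef_rot: [-0.0, 0.65, 0.76, -0.0]
wrist_force: [0.1, 0.3, 0.8]
opening: 1.0
```

Emit:
move_arm([
  {"gripper":100,"x":0,"y":0,"z":0,"roll":0},
  {"gripper":100,"x":0,"y":0,"z":-1,"roll":0},
  {"gripper":100,"x":0,"y":0,"z":-3,"roll":0},
  {"gripper":100,"x":0,"y":0,"z":-5,"roll":0},
  {"gripper":100,"x":0,"y":0,"z":-5,"roll":0},
])

```text
time_s: 11.08
eef_pos: [0.5456, 0.0304, 0.3867]
eef_rot: [0.0, 0.65, 0.76, 0.0]
wrist_force: [1.3, 0.5, -0.5]
opening: 1.0
```

Emit:
move_arm([
  {"gripper":100,"x":0,"y":4,"z":-1,"roll":0},
  {"gripper":100,"x":0,"y":5,"z":0,"roll":0},
  {"gripper":100,"x":0,"y":2,"z":0,"roll":0},
  {"gripper":100,"x":0,"y":0,"z":0,"roll":0},
  {"gripper":100,"x":0,"y":0,"z":0,"roll":0},
])

```text
time_s: 11.7
eef_pos: [0.6538, 0.0474, 0.3948]
eef_rot: [-0.0, 0.65, 0.76, -0.0]
wrist_force: [-0.1, 0.0, 0.3]
opening: 1.002
```

Run:
```python
from h import *
c,o=snap('wrist','w7.png'); c2,_=snap('scene','s7.png'); print(o['time_s'],o['eef_pos'],o['opening'],o['wrist_force'])
cv2.imwrite('pics/j7.png',np.vstack([cv2.imread('pics/w7.png')[0:240],cv2.imread('pics/s7.png')[140:390]]))
```

```text
11.7 [0.65381251 0.04743852 0.39477508] 1.0016641742016732 [-0.05225413  0.03569424  0.34971515]
```

View pics/j7.png

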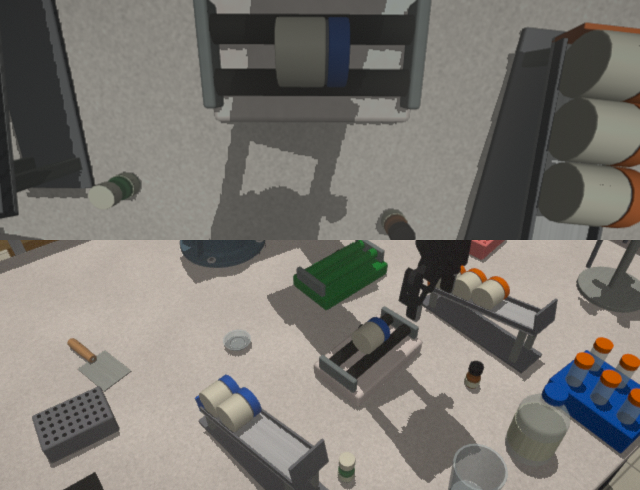

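The jar lies in the groove along the rollers, centred at about (312,52) in the wrist view. The next blue jar is at the front stop, and the arm is clear of everything. Handing in.

```bash
python3 -c "
from bench import ctrl
print(ctrl.hand_in())"
```

```text
the job is handed in; nothing more can be done
None
```

The front blue-capped jar now lies in the groove of the white mixer, along the rollers. I took it from the rack, lowered it until the rollers just took its weight (about 5 N), and let go there. The job took about 12 s.

- **Rack:** after the lift, pictures showed the second jar rolled down to the front stop. It was still there in the last picture, with the third jar behind it.
- **Placing:** the final wrist and scene pictures show the jar lying between the end plates. The arm was clear and the gripper open.
- **Forces:** every wrist-force reading I took was about 5 N or less.
- **Failed or off:** my first four move calls were refused because their rows left out fields, so nothing moved. One approach row stopped about 5 mm short; I measured this and corrected it before gripping. No check failed or disagreed at the end.

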